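Hang the wafer basket on the sprung hook

ROBOT

A 6-joint arm with a two-finger parallel gripper is mounted at the origin on the work surface. World frame = base frame: x ahead of the robot, y to its left, z up, the work surface at z = 0. Lengths are in mm, angles in rad, forces in N, time in s.
With the tool pointing down it reaches from about 350 to 975 mm from the base axis. Payload 7.1 kg.
Tool frame: the origin (TCP) lies on the mounting face of the last link; the fingertips stand 182 mm ahead of it and the grasp point (between the pads) lies 163 mm ahead of it; z points along the fingers, y is the direction in which the jaws open and shut (so a half turn about z gives the same grasp; the last joint's range is limited). The gripper opens to 88 mm and grips with 3 to 60 N. Pads are 20 mm wide; open, the fingers measure 115 mm over their backs; the gripper's body (75 mm by 178 mm) begins 61 mm behind the grasp point.
Start: joints at [1.316, 0.423, 1.63, -0, 1.089, -0.019], TCP at [145.982, 607.697, 404.675] pointing down, gripper open.
Joint ranges: [-3, 3], [-0.9, 2.11], [0.09, 2.58], [-1.31, 4.45], [0.11, 2.69], [-2.54, 2.54]. Speed limits (rad/s): [2.39, 2.39, 3.01, 3.14, 3.14, 3.14].

INTERFACE

Orientations are given as a rotation vector (axis times angle).
In Python, from workcell import ctrl, optics, nets gives the robot as it stands.
- The arm moves only by the tool send_rows, never from a script. Its argument "rows" is a list of rows, each an object with "offset": the shift along the tool's x, y, z in m, a list of three; "twist": the turn, a rotation vector about the tool's x, y, z in degrees, a list of three. A call has exactly 5 rows; each row shifts and turns the pose as measured when the row begins, along the tool's axes as they then stand; what a row does not reach is not made up. A row lasts 1/12 s, in which the tool goes at most 41.7 mm and 7.16 degrees, less where a joint would pass 70% of its speed; a pose out of reach is approached as far as the arm can. A call is refused whole if a number of a shift passes 0.0417 or a number of a turn 7.16, either way. A call with a gripper value outside its range is refused whole. "gripper" is the finger opening in m, from 0 to 0.0878, set as the call begins (left out, the last holds). The fingers move at their own pace and stop on an object; the grip force is fixed at half the most. Time passes only in rows, so rows that do not move let the fingers close, or fill a call up. It gives the time, the measured TCP pose, the force and the opening at its end, in the units of the state.
- ctrl.get_obs(): the state, without advancing time (a new reading comes with each control period).
- optics.get_image(name): name is "scene" or "side" or "wrist"; returns (picture, depth): 420x560x3 uint8, blue, green, red; 420x560 float32, mm along the optical axis (not along the pixel's ray), 0 where there is no reading.
- optics.camera_info(name): a dict with "K" (3x3 intrinsics, pixels), "pose" (4x4, takes a point from camera to world coordinates). Camera axes: x right, y down, z forward; pixel columns grow to the right and rows downward; lengths in mm; the calibration is good to about 2 mm. A picture is of the moment at which its call begins: read the wrist's pose just before it. camera_info takes no time and is no camera call; for the wrist camera it gives the pose at the moment of the call.
- ctrl.close_job(): hands the job in, once; it reports no verdict.
Trained networks look in the newest picture that a camera, given by its name, has taken for a name from the list of things; names that differ only in an ending like _2 or _b are one class to them, and where a whole thing is asked for, a point or a joint stands for the part that bears it (a point fixed in the world has none). Each returns a list of dicts, best first, with "conf" (0 to 1); they miss things now and then, are a little off and sometimes report something else, mostly with a low value. They report only what shows in the picture. A call takes as long as a camera call. They do not tell look-alikes from the thing itself.
- nets.spot_in(camera, label): "extent" ([left, top, right, bottom] in pixels, round what is visible of it).
- nets.spot_point(camera, label): "position" ([column, row] in pixels: a listed point, or the origin of a listed thing).
The state is a dict: "t": time; "qpos": joint angles; "qvel": joint speeds; "joint_torque": joint torques, N m; "ee_pos": TCP position; "orientation": TCP orientation; "ft_force": force on the tool from outside, world axes, zero at the start; "moment": the same for the moment, N m; "width": finger opening in mm.
Only numpy, scipy, OpenCV 4.12 (cv2) and the standard library are available. Lean on these libraries where they do the work, as an engineer would, in place of code of your own. Each camera call takes 0.05 s, during which the arm holds its last target. There are 200 camera calls.

TASK

Stand the wafer basket that has the tall wire bail in the shallow nest of the load station. Then pull the sprung hook down, run it in under the standing basket's bail, and ease it back up, never letting it fly up, until the basket hangs upright on the hook with the hook fully up. Leave everything else on the table as it is.

Things in the scene. Friction and masses are not known exactly. Their poses are not given: they have to be found in the camera images.
- bail (a point): Middle of the straight top bar (80 mm along x, 8 mm thick) of the rigid wire bail on the loose white wafer basket (0.28-0.42 kg, four dark wafers). Basket foot 100 (x) by 84 mm (y), walls to 60, wafer tops 75, bar centre line 150 mm above its underside. Axes are the basket's, z up; half a turn about z makes no difference.
- nest (a point): Centre of the nest's floor, 6 mm above the table: a shallow white tray on the fixed load station, inside 112 (x) by 96 mm (y), rim 8 mm thick and 10 mm above the floor. The basket fits only with its bail along the nest's x. Axes are the station's: z up, y along the 36 mm high rail, which lies at x = +140 mm and ends at y = -344 and +124 mm.
- trolley (a joint): Trolley position along the rail, m: 0 to 0.31, growing to the station's +y; at 0.26 the hook is in line with the nest's middle. About 1.5 N of friction; stays where left; starts on the nest's -y side. It carries the hook on two upright rods with a grey drum, at the station's x = +140 mm, top 422 mm above the table.
- hook (a joint): How far the hook has been pulled down, m: 0 fully up, 0.095 at the lower stop. A spring pulls it up with about 6.5 N at the top and 9.5 N at the bottom; let go, it flies up.
- hook_seat (a point): Seat of the steel hook: top of its 8 mm thick foot, half-way between shank (-y) and upturned tip (+y), 24 mm clear between. Tip end 16 mm above, foot underside 8 mm below, flange underside 55 mm above the seat. Open at the top: it goes under a bar tip first, moving +y. Axes as the station's; x in line with the nest's middle; 207 mm above the table when fully up.
- grip (a point): Centre of the hook's black grip block, 86 mm straight above hook_seat: 50 (station's x) by 22 (y) by 42 mm high, top free. It stands on a flange 60 (x) by 76 mm (y), upper face 21 mm below this centre, which can be pressed down. A 30 mm wide arm runs from the flange to the rods at +x. Moving the grip down or along y moves the hook.
- open_basket: Bystander: basket of the same size and material without a bail, with two low lugs at its ends at 56 mm height (136 mm over the lugs along its x). Origin under its middle.
- notebook: Bystander: notebook lying flat, 152 by 107 by 12 mm.
- marker: Bystander: black marker pen lying down, 135 mm long along its x, 16 mm thick.
- meter: Bystander: grey hand-held meter lying flat, 110 by 48 by 18 mm.
- camera: Bystander: compact camera standing, 26 by 90 by 55 mm.
- tweezers: Bystander: dark steel tweezers lying flat, 120 mm long, 4 mm thick.
- bottle: Bystander: amber bottle, 60 mm wide, 150 mm tall.
Things that resemble listed ones, but are neither listed nor needed, are in the scene too. Leave any green or yellow look-alike of the part that bears bail alone.

How it is judged:
By the outcome, as a careful person would: the job done as asked, in the order asked, and still so for the second after the job is handed in, with the robot touching nothing.
It also fails if it takes over 70 s, if anything falls off the work surface, if the arm or the gripper's body presses on something with over 40 N, if the wrist force passes 120 N, or if a joint passes its speed limit or range.

## Working session

There is one attempt and no reset: what is moved stays moved. The work goes in short steps, Python scripts to look and compute and a tool call to move; the robot and the scene stay as the last step left them, time stands still between calls to the robot, and variables do not carry over. Pictures are saved under pics/ and viewed, about 8 in all and at most 12, crops included, and the job is handed in when it is done.

Besides the shell and the picture viewer there is one more tool, called as name(argument=value, ...) on one line, values as JSON. send_rows: Moves the arm, as the interface text tells. Its arguments: {"type":"object","properties":{"rows":{"type":"array"},"gripper":{"type":"number"}},"required":["rows"]}

```bash
mkdir -p pics; ls; cat > h.py <<'E'
import numpy as np, cv2
from workcell import ctrl, optics, nets
from scipy.spatial.transform import Rotation as R
np.set_printoptions(precision=1,suppress=True)
def grab(n):
    info=optics.camera_info(n); im,d=optics.get_image(n); return im,d,np.array(info["K"]),np.array(info["pose"])
def cloud(d,K,P):
    v,u=np.mgrid[:d.shape[0],:d.shape[1]]
    c=np.stack([(u-K[0,2])/K[0,0]*d,(v-K[1,2])/K[1,1]*d,d],-1)
    w=c@P[:3,:3].T+P[:3,3]; w[d<=0]=np.nan; return w
def proj(p,K,P):
    c=(np.atleast_2d(p)-P[:3,3])@P[:3,:3]; return np.stack([c[:,0]/c[:,2]*K[0,0]+K[0,2],c[:,1]/c[:,2]*K[1,1]+K[1,2]],-1)
E
python3 - <<'E'
from h import *
o=ctrl.get_obs(); print(o)
ims=[]
for n in("scene","side"):
    im,d,K,P=grab(n); cv2.imwrite(f"pics/{n}0.png",cv2.resize(im,(784,588))); np.savez(f"{n}0.npz",im=im,d=d,K=K,P=P); w=cloud(d,K,P)
    print(n,K[0,0],P)
    for l in("bail","nest","hook_seat","grip","open_basket"):
        for r in nets.spot_point(n,l)[:3]:
            c,q=np.round(r["position"]).astype(int); print(l,round(r["conf"],2),c,q,w[q,c] if 0<=q<420 and 0<=c<560 else None)
E
```

```text
pics
{'t': 0.0, 'qpos': array([ 1.3,  0.4,  1.6,  0. ,  1.1, -0. ]), 'qvel': array([-0., -0., -0., -0., -0., -0.]), 'joint_torque': array([ -0. , -54.5, -27.4,   0.1,   0. ,  -0. ]), 'ee_pos': array([145.9, 607.4, 403.9]), 'orientation': array([-0.4, -3.1,  0. ]), 'ft_force': array([-0.4,  0.7,  0.5]), 'moment': array([-0., -0.,  0.]), 'width': 87.79378680961494}
scene 512.0386362641757 [[   0.4    0.7   -0.6 1750.9]
 [   0.9   -0.3    0.3 -468.5]
 [  -0.    -0.7   -0.7 1525.3]
 [   0.     0.     0.     1. ]]
bail 0.85 329 150 [ 64.4 466.1  -4.8]
bail 0.75 361 194 [396.9 454.4   1.1]
bail 0.74 402 181 [395.4 660.9   1.7]
nest 0.59 276 251 [561.2  -9.1  15.6]
hook_seat 0.92 230 231 [ 694.  -211.9  350.7]
hook_seat 0.62 209 265 [ 512.1 -264.6   -1.3]
hook_seat 0.31 312 219 [487.4 177.1  46.1]
grip 0.6 232 214 [ 684.3 -197.   411.2]
open_basket 0.71 312 214 [460.8 189.6  44.6]
open_basket 0.48 323 242 [587.4 179.1  11. ]
side 477.7907388082882 [[  -1.    -0.1    0.1  393.7]
 [  -0.2    0.7   -0.7  916.2]
 [   0.    -0.7   -0.7 1157.7]
 [   0.     0.     0.     1. ]]
bail 0.82 156 272 [823.8 225.9 150. ]
bail 0.81 236 413 [551.6 506.7  47.1]
bail 0.81 391 366 [204.4 342.3  67.8]
nest 0.76 272 249 [560.6 -18.1   6.8]
hook_seat 0.77 282 171 [ 555.8 -167.5  200.3]
grip 0.91 278 148 [ 566.9 -155.8  296.2]
open_basket 0.56 306 317 [424.5 237.1  59.5]
```

View pics/scene0.png

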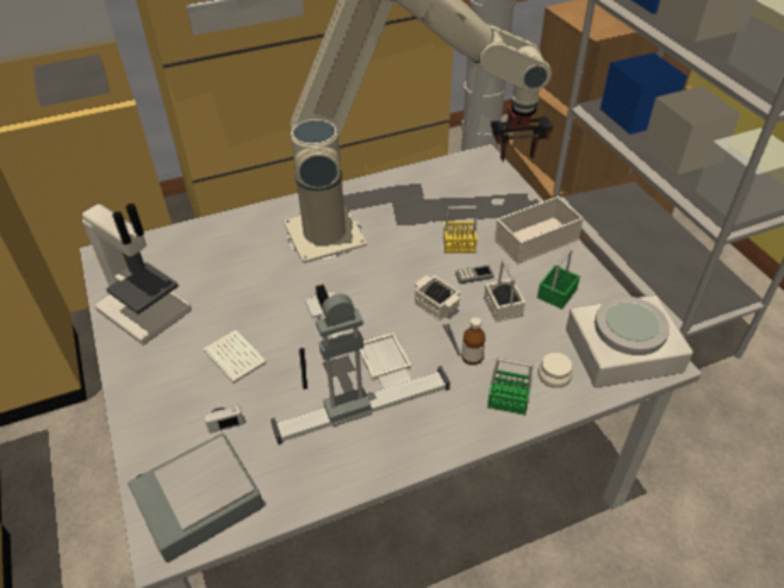

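View pics/side0.png

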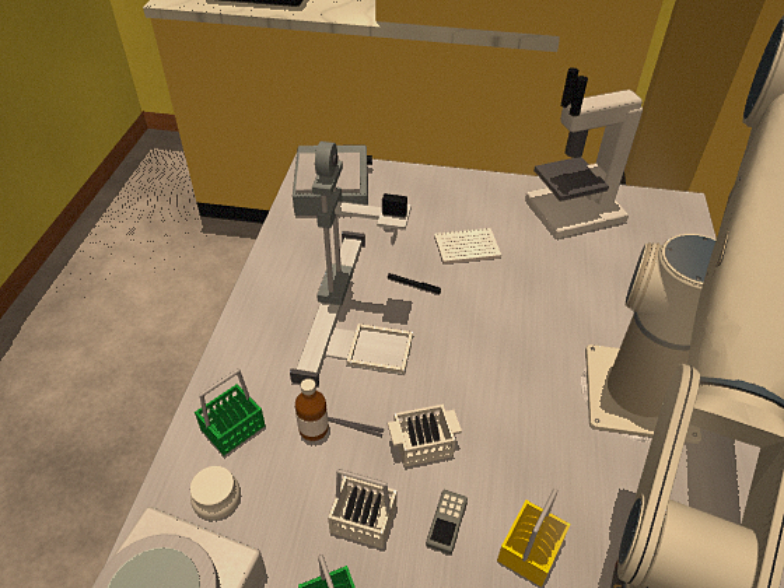

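The scene view (784 px wide) shows these candidates:
- The white basket with a bail, at (505,298); in the side view it is at (362,508).
- Green baskets with bails at (558,285) and (511,390).
- A yellow basket at (460,237).
- A white basket without a bail, which is the open basket, at (437,295).

I choose the white basket with the bail. Next I measure it and check it in one close crop.

```bash
python3 - <<'E'
from h import *
W=[];C=[]
for n in("scene","side"):
    z=np.load(f"{n}0.npz"); w=cloud(z["d"],z["K"],z["P"]); W.append(w);C.append(z["im"])
    if n=="side":
        c=z["im"][310:400,200:350]; a=cv2.resize(c,None,fx=4,fy=4,interpolation=cv2.INTER_CUBIC)
        c=z["im"][215:285,195:315]; b=cv2.resize(c,(600,350),interpolation=cv2.INTER_CUBIC); cv2.imwrite("pics/crop.png",cv2.resize(np.vstack([a,b]),(470,555)) if 0 else a); 
    u,v=((259,361) if n=="side" else (361,213)); print(n,"basket px",w[v,u])
    for lab,lo,hi,bx in(("table",-15,15,(300,900,-400,400)),):
        pass
    m=np.isfinite(w[...,2])
    # rail
    r=w[m&(w[...,2]>28)&(w[...,2]<42)&(w[...,0]>620)&(w[...,0]<800)&(w[...,1]>-450)&(w[...,1]<160)]
    if len(r)>50: print("rail",len(r),cv2.minAreaRect(r[:,:2].astype(np.float32)), np.median(r[:,2]))
    k=m&(w[...,0]>450)&(w[...,0]<650)&(w[...,1]>-100)&(w[...,1]<80)&(w[...,2]>10)&(w[...,2]<24)
    r=w[k]; print("nest",len(r),cv2.minAreaRect(r[:,:2].astype(np.float32)),np.median(r,0))
    t=w[m&(w[...,0]>350)&(w[...,0]<450)&(w[...,1]>-100)&(w[...,1]<100)]; print("table z",np.median(t[:,2]))
    for zl,zh in((50,66),(140,160)):
        k=m&(w[...,0]>450)&(w[...,0]<660)&(w[...,1]>220)&(w[...,1]<420)&(w[...,2]>zl)&(w[...,2]<zh)
        r=w[k]
        if len(r)>4: print("bk",zl,len(r),cv2.minAreaRect(r[:,:2].astype(np.float32)),np.median(r,0))
E
```

```text
scene basket px [554.8 359.2  70.3]
rail 256 ((698.5840454101562, -177.22427368164062), (557.0645751953125, 94.39044952392578), 83.7628402709961) 34.215923545831856
nest 279 ((547.6292724609375, -4.2349853515625), (147.7683868408203, 204.7903594970703), 76.40042114257812) [572.7 -15.7  14.1]
table z -0.31195548965251874
bk 50 286 ((517.385009765625, 316.2848205566406), (201.68405151367188, 113.59117126464844), 81.70002746582031) [517.2 358.6  58. ]
bk 140 41 ((529.4468994140625, 373.03070068359375), (12.081156730651855, 95.06465911865234), 81.85408782958984) [531.1 371.5 151.7]
side basket px [529.  352.8   5.5]
rail 232 ((699.0233764648438, -131.12403869628906), (472.6515808105469, 61.048221588134766), 88.39311218261719) 34.431707047100645
nest 383 ((572.3717041015625, -18.4891357421875), (117.0211410522461, 147.03811645507812), 88.17715454101562) [563.1 -15.5  14.4]
table z -0.9597336495525042
bk 50 686 ((555.4459228515625, 320.2572021484375), (199.26431274414062, 208.71658325195312), 89.89695739746094) [518.2 357.   58.3]
bk 140 141 ((523.9395141601562, 376.054931640625), (9.164315223693848, 89.08332061767578), 81.6434555053711) [523.6 376.4 151.9]
```

View pics/crop.png

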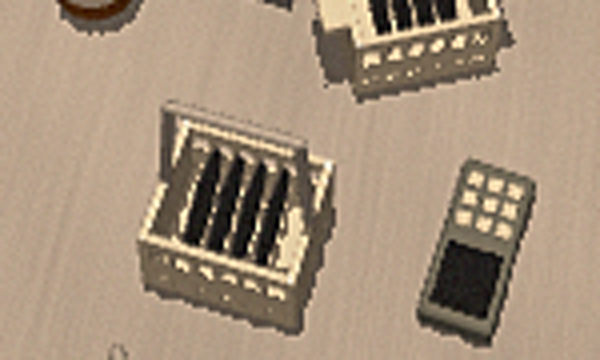

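The crop shows the white basket with dark wafers and a tall bail (bar from about (165,105) to (305,145) in the crop), so the choice holds. The open basket with lugs is at the top right. Now I fit the station frame.

```bash
cat >> h.py <<'E'
def plan(p,yaw,o=None):
    """grasp-point target p (world mm), yaw deg of the jaw axis (tool y) in world -> tool-frame shift (mm) and twist about z (deg)"""
    o=o or ctrl.get_obs(); M=R.from_rotvec(o["orientation"]).as_matrix(); g=o["ee_pos"]+163*M[:,2]
    cur=np.degrees(np.arctan2(M[1,1],M[0,1])); dy=(yaw-cur+90)%180-90
    z=M[:,2]; tilt=M.T@np.cross(z,[0,0,-1.])
    print("t %.2f grasp"%o["t"],g,"jaw yaw %.1f"%cur,"F",o["ft_force"],"w %.1f"%o["width"],"| shift(tool,mm)",M.T@(np.array(p)-g),"twist z %.2f"%-dy,"tilt corr deg",np.degrees(tilt),"q6 %.2f"%o["qpos"][5])
E
python3 - <<'E'
from h import *
from scipy.optimize import minimize
W=[];
for n in("scene","side"):
    z=np.load(f"{n}0.npz"); w=cloud(z["d"],z["K"],z["P"]); m=np.isfinite(w[...,2])
    r=w[m&(w[...,2]>31)&(w[...,2]<39)&(w[...,0]>655)&(w[...,0]<745)&(w[...,1]>-400)&(w[...,1]<160)][:,:2]
    L=cv2.fitLine(r.astype(np.float32),cv2.DIST_HUBER,0,.01,.01).ravel()
    if L[1]<0:L[:2]*=-1
    th=np.degrees(np.arctan2(L[1],L[0]))-90; d=L[:2]; nrm=np.array([d[1],-d[0]]); r2=r[abs((r-L[2:])@nrm)<25]
    print(n,"rail yaw",th,"centre line x at y=0:",L[2]-L[3]*L[0]/L[1],"perp ext",np.percentile((r2-L[2:])@nrm,[2,98]),"along ext",np.percentile(r2@d,[0.3,99.7]),"mid along",r2@d@np.ones(len(r2))/len(r2))
    k=w[m&(w[...,0]>480)&(w[...,0]<640)&(w[...,1]>-100)&(w[...,1]<80)&(w[...,2]>11)&(w[...,2]<22)][:,:2]
    for a in(th,0):
        c,s=np.cos(np.radians(th)),np.sin(np.radians(th)); q=k@np.array([[c,-s],[s,c]]); 
    print(" rim in station axes x",np.percentile(q[:,0],[1,50,99]),"y",np.percentile(q[:,1],[1,50,99]), "rail x", (L[2:]@np.array([c,s])))
    g=w[m&(w[...,2]>305)&(w[...,2]<320)&(w[...,0]>500)&(w[...,0]<620)&(w[...,1]<-80)&(w[...,1]>-250)]
    print(" grip top",len(g),np.median(g,0) if len(g) else "", np.ptp(g,axis=0) if len(g) else "")
    g=w[m&(w[...,2]>265)&(w[...,2]<278)&(w[...,0]>500)&(w[...,0]<600)&(w[...,1]<-80)&(w[...,1]>-250)]
    print(" flange",len(g),np.median(g,0) if len(g) else "", np.ptp(g,axis=0) if len(g) else "")
plan([525,374,300],82)
E
```

```text
scene rail yaw -1.3855209 centre line x at y=0: 721.8987 perp ext [-23.8  14.5] along ext [-351.2  116.8] mid along -143.21560038026428
 rim in station axes x [499.  572.9 631.4] y [-64.2  -3.5  48.5] rail x 721.6876
 grip top 74 [ 561.9 -172.8  313.3] [56.  21.5 12.8]
 flange 123 [ 557.9 -193.6  271.1] [72.1 77.9 11.9]
side rail yaw -1.8245621 centre line x at y=0: 698.7026 perp ext [-24.5  23.5] along ext [-344.2  126. ] mid along -52.44125813152151
 rim in station axes x [500.1 564.9 627. ] y [-57.7   3.6  57.4] rail x 698.3484
 grip top 116 [ 558.2 -163.   311.9] [49.3 27.1 11.4]
 flange 245 [ 559.8 -151.5  270.9] [71.4 80.  12.6]
t 0.60 grasp [146.  607.7 241.7] jaw yaw 76.5 F [ 0.2 -0.8 -0.2] w 87.5 | shift(tool,mm) [-423.1 -138.7  -58.3] twist z -5.51 tilt corr deg [0. 0. 0.] q6 -0.02
```

send_rows(rows=[{"offset":[-0.039,-0.013,0],"twist":[0,0,-0.6]},{"offset":[-0.039,-0.013,0],"twist":[0,0,-0.6]},{"offset":[-0.039,-0.013,0],"twist":[0,0,-0.6]},{"offset":[-0.039,-0.013,0],"twist":[0,0,-0.6]},{"offset":[-0.039,-0.013,0],"twist":[0,0,-0.6]}], gripper=0.0878)

```text
t: 1.02
ee_pos: [321.4, 504.3, 404.8]
orientation: [-0.264, -3.129, -0.005]
ft_force: [0.5, 1.1, -0.8]
width: 88.1
```

send_rows(rows=[{"offset":[-0.039,-0.013,0],"twist":[0,0,-0.6]},{"offset":[-0.039,-0.013,0],"twist":[0,0,-0.6]},{"offset":[-0.039,-0.013,0],"twist":[0,0,-0.6]},{"offset":[-0.03,-0.013,0],"twist":[0,0,-0.6]},{"offset":[0,0,0],"twist":[0,0,0]}])

```text
t: 1.43
ee_pos: [466.9, 424.1, 405.5]
orientation: [0.201, 3.133, 0.008]
ft_force: [-0.0, -0.4, 0.6]
width: 88.3
```

```bash
python3 - <<'E'
from h import *
plan([525,374,240],82)
im,d,K,P=grab("wrist"); cv2.imwrite("pics/w1.png",im); np.savez("w1.npz",im=im,d=d,K=K,P=P); w=cloud(d,K,P); print(P)
for r in nets.spot_point("wrist","bail")[:3]: print(r)
def fit(lo,hi):
    k=np.isfinite(w[...,2])&(w[...,2]>lo)&(w[...,2]<hi)&(abs(w[...,0]-525)<110)&(abs(w[...,1]-375)<110)
    r=w[k]
    if len(r)>5: print(lo,len(r),np.median(r,0),cv2.minAreaRect(r[:,:2].astype(np.float32)),r.min(0),r.max(0))
fit(140,160);fit(52,66);fit(68,80)
E
```

```text
t 1.43 grasp [467.3 424.8 242.5] jaw yaw 82.7 F [-0.  -0.4  0.6] w 88.3 | shift(tool,mm) [-63.7 -43.1   2.4] twist z 0.67 tilt corr deg [ 0.3  0.1 -0. ] q6 -0.73
[[  0.1   0.9   0.3 384.9]
 [  1.   -0.1  -0.  433.7]
 [  0.    0.3  -1.  385.4]
 [  0.    0.    0.    1. ]]
{'position': [440.3, 285.3], 'conf': 0.77}
{'position': [218.8, 291.3], 'conf': 0.57}
140 1012 [514.2 376.  152.9] ((520.6110229492188, 374.7886962890625), (8.16222095489502, 85.9731674194336), 82.33819580078125) [477.8 366.4 140.1] [563.7 384.1 155.5]
52 2979 [518.2 378.1  59.3] ((521.7277221679688, 374.37603759765625), (84.13561248779297, 101.38262939453125), 82.24182891845703) [466.9 326.5  52. ] [577.3 422.2  66. ]
68 444 [529.1 378.1  71.5] ((519.77294921875, 374.9339599609375), (39.58650207519531, 95.22176361083984), 84.10060119628906) [472.5 355.8  68. ] [567.4 396.6  80. ]
```

View pics/w1.png

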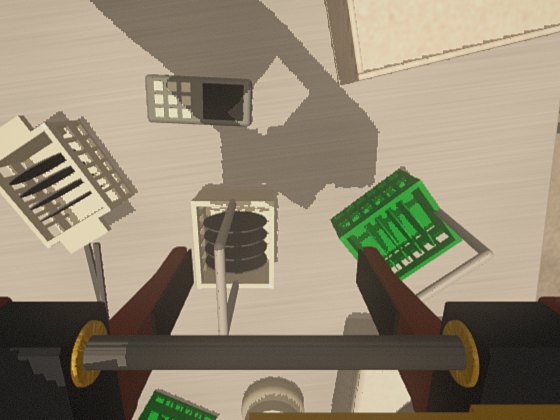

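The wrist view shows the white basket centred at about (235,240), with its bail bar running from (230,205) to (222,335). A green look-alike stands to the right at (410,225), its bail reaching (490,255). I narrow the jaws so the fingers stay clear of it.

```bash
python3 - <<'E'
from h import *
z=np.load("w1.npz"); w=cloud(z["d"],z["K"],z["P"])
k=(w[...,2]>120)&(w[...,2]<160)&(w[...,1]>395)&(w[...,1]<620); k[330:]=0
r=w[k]; print(len(r), r.min(0) if len(r) else 0, r.max(0) if len(r) else 0)
plan([521,374.7,152],82.3)
E
```

```text
1175 [510.  529.1 120.3] [548.9 588.2 155.4]
t 1.53 grasp [463.7 426.8 242.2] jaw yaw 82.7 F [ 0.   0.2 -0.3] w 87.6 | shift(tool,mm) [-63.4 -44.9  90. ] twist z 0.40 tilt corr deg [ 0.3 -0.  -0. ] q6 -0.72
```

send_rows(rows=[{"offset":[-0.03,-0.021,0],"twist":[0.1,0,0.2]},{"offset":[-0.028,-0.02,0],"twist":[0.1,0,0.2]},{"offset":[0,0,0],"twist":[0,0,0]},{"offset":[0,0,0],"twist":[0,0,0]},{"offset":[0,0,0],"twist":[0,0,0]}], gripper=0.05)

```text
t: 1.95
ee_pos: [511.8, 381.2, 404.7]
orientation: [-0.202, -3.132, -0.003]
ft_force: [0.0, -0.1, 1.0]
width: 57.5
```

```bash
python3 - <<'E'
from h import *
plan([521,374.7,152],82.3)
E
```

```text
t 1.95 grasp [511.4 381.6 241.7] jaw yaw 82.6 F [ 0.  -0.1  1. ] w 57.5 | shift(tool,mm) [-10.6  -5.8  89.7] twist z 0.33 tilt corr deg [ 0.1 -0.2 -0. ] q6 -0.82
```

send_rows(rows=[{"offset":[-0.011,-0.006,0.01],"twist":[0,0,0.3]},{"offset":[0,0,0.03],"twist":[0,0,0]},{"offset":[0,0,0.03],"twist":[0,0,0]},{"offset":[0,0,0.0],"twist":[0,0,0]},{"offset":[0,0,0],"twist":[0,0,0]}])

```text
t: 2.37
ee_pos: [519.2, 378.1, 333.0]
orientation: [-0.199, -3.135, -0.007]
ft_force: [1.2, 0.1, 0.5]
width: 50.2
```

```bash
python3 - <<'E'
from h import *
plan([521,374.7,152],82.3)
E
```

```text
t 2.37 grasp [519.2 378.9 170. ] jaw yaw 82.7 F [1.2 0.1 0.5] w 50.2 | shift(tool,mm) [-2.3 -4.  18. ] twist z 0.43 tilt corr deg [ 0.3 -0.  -0. ] q6 -0.84
```

send_rows(rows=[{"offset":[-0.002,-0.004,0.01],"twist":[0.2,0,0.4]},{"offset":[0,0,0.008],"twist":[0,0,0]},{"offset":[0,0,0.0],"twist":[0,0,0]},{"offset":[0,0,0.0],"twist":[0,0,0]},{"offset":[0,0,0],"twist":[0,0,0]}])

```text
t: 2.78
ee_pos: [520.9, 375.0, 316.4]
orientation: [0.208, 3.133, 0.004]
ft_force: [-0.2, 0.1, -0.0]
width: 49.9
```

```bash
python3 - <<'E'
from h import *
plan([521,374.7,152],82.3)
E
```

```text
t 2.78 grasp [521.2 375.4 153.4] jaw yaw 82.4 F [-0.2  0.1 -0. ] w 49.9 | shift(tool,mm) [ 0.1 -0.7  1.4] twist z 0.09 tilt corr deg [0.2 0.1 0. ] q6 -0.83
```

send_rows(rows=[{"offset":[0,0,0],"twist":[0,0,0]},{"offset":[0,0,0],"twist":[0,0,0]},{"offset":[0,0,0.0],"twist":[0,0,0]},{"offset":[0,0,0.0],"twist":[0,0,0]},{"offset":[0,0,0],"twist":[0,0,0]}], gripper=0.0)

```text
t: 3.2
ee_pos: [521.6, 375.3, 319.0]
orientation: [0.209, 3.129, 0.009]
ft_force: [-0.2, 0.2, -0.3]
width: 19.9
```

send_rows(rows=[{"offset":[0,0,0],"twist":[0,0,0]},{"offset":[0,0,0],"twist":[0,0,0]},{"offset":[0,0,0.0],"twist":[0,0,0]},{"offset":[0,0,0.0],"twist":[0,0,0]},{"offset":[0,0,0],"twist":[0,0,0]}])

```text
t: 3.62
ee_pos: [521.6, 375.0, 319.2]
orientation: [0.208, 3.129, 0.008]
ft_force: [-1.0, -0.3, 0.7]
width: 7.3
```

```bash
python3 - <<'E'
from h import *
plan([563,-18,340],88.2)
E
```

```text
t 3.62 grasp [522.5 375.8 156.2] jaw yaw 82.4 F [-1.  -0.3  0.7] w 7.3 | shift(tool,mm) [ -93.2 -384.  -185.4] twist z -5.81 tilt corr deg [0.3 0.3 0. ] q6 -0.83
```

send_rows(rows=[{"offset":[0,0,-0.01],"twist":[0,0,0]},{"offset":[0,0,-0.02],"twist":[0,0,0]},{"offset":[0,0,-0.03],"twist":[0.1,0.1,0]},{"offset":[0,0,-0.03],"twist":[0,0,0]},{"offset":[0,0,-0.03],"twist":[0,0,0]}])

```text
t: 4.03
ee_pos: [518.8, 373.2, 434.3]
orientation: [-0.208, -3.121, 0.015]
ft_force: [-0.1, 0.8, -4.1]
width: 7.2
```

send_rows(rows=[{"offset":[0,0,-0.03],"twist":[0,0,0]},{"offset":[0,0,-0.03],"twist":[0,0,0]},{"offset":[0,0,-0.02],"twist":[0.1,0.1,0]},{"offset":[0,0,-0.01],"twist":[0,0,0]},{"offset":[0,0,0],"twist":[0,0,0]}])

```text
t: 4.45
ee_pos: [518.9, 373.6, 537.0]
orientation: [-0.208, -3.125, 0.009]
ft_force: [0.3, -0.4, -3.6]
width: 7.2
```

```bash
python3 - <<'E'
from h import *
plan([563,-18,340],88.2)
im,d,K,P=grab("wrist"); np.savez("w2.npz",im=im,d=d,K=K,P=P)
im2,d2,K2,P2=grab("side")
cv2.imwrite("pics/w2.png",np.hstack([cv2.resize(im,(392,294)),cv2.resize(im2,(392,294))]))
z=np.load("side0.npz"); w=cloud(z["d"],z["K"],z["P"]);m=z["im"]
r=w[(w[...,2]>90)&(w[...,2]<165)&(w[...,0]>540)&(w[...,0]<720)&(w[...,1]>90)&(w[...,1]<240)]; print("bottle",np.median(r,0),r.min(0),r.max(0))
E
```

```text
t 4.45 grasp [517.2 372.8 374. ] jaw yaw 82.4 F [ 0.3 -0.4 -3.6] w 7.2 | shift(tool,mm) [ -97.5 -381.1   35.5] twist z -5.81 tilt corr deg [-0.4 -0.6  0. ] q6 -0.83
bottle [655.2 215.7 109.2] [630.2 184.9  90.1] [686.9 235.6 154.5]
```

View pics/w2.png

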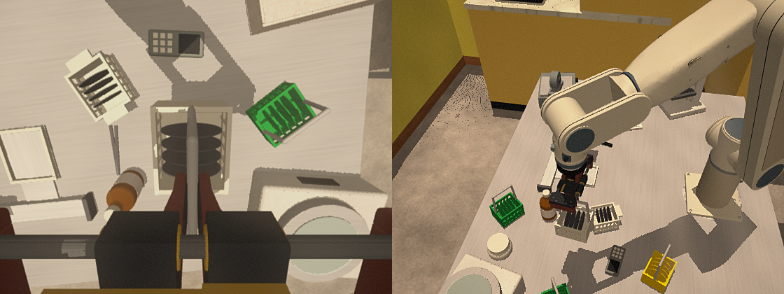

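The wrist view shows the basket gripped by its bar and hanging level at (190,150). The nest is at the left edge at (25,165). The side view shows it clear of the table.

send_rows(rows=[{"offset":[-0.004,-0.015,0],"twist":[0,0,-0.8]},{"offset":[-0.007,-0.027,0],"twist":[-0.2,-0.2,-0.8]},{"offset":[-0.008,-0.032,0],"twist":[0,0,-0.8]},{"offset":[-0.008,-0.032,0],"twist":[0,0,-0.8]},{"offset":[-0.008,-0.032,0],"twist":[0,0,-0.8]}])

```text
t: 4.97
ee_pos: [537.5, 233.5, 522.0]
orientation: [-0.08, -3.115, 0.016]
ft_force: [0.8, 0.0, -3.6]
width: 7.2
```

send_rows(rows=[{"offset":[-0.01,-0.032,0],"twist":[0,0,-0.8]},{"offset":[-0.01,-0.032,0],"twist":[0,0,-0.8]},{"offset":[-0.01,-0.03,0],"twist":[0,0,0]},{"offset":[-0.005,-0.015,0],"twist":[0,0,0]},{"offset":[0,0,0],"twist":[0,0,0]}])

```text
t: 5.38
ee_pos: [567.6, 112.5, 509.3]
orientation: [-0.037, -3.095, 0.027]
ft_force: [-0.2, 0.1, -4.4]
width: 7.0
```

```bash
python3 - <<'E'
from h import *
plan([563,-18,340],88.2)
im,d,K,P=grab("wrist"); np.savez("w3.npz",im=im,d=d,K=K,P=P); cv2.imwrite("pics/w3.png",im)
w=cloud(d,K,P); ok=np.isfinite(w[...,2]); 
k=ok&(w[...,2]>11)&(w[...,2]<21)&(abs(w[...,0]-563)<75)&(abs(w[...,1]+18)<75); r=w[k]; print("rim",len(r),cv2.minAreaRect(r[:,:2].astype(np.float32)),np.percentile(r,[1,99],axis=0))
k=ok&(w[...,2]>31)&(w[...,2]<40)&(w[...,0]>660)&(w[...,0]<750)&(w[...,1]<140); r=w[k]; print("rail",len(r), cv2.minAreaRect(r[:,:2].astype(np.float32)) if len(r)>9 else"")
b=w[ok&(w[...,2]>190)&(w[...,2]<290)&(w[...,0]>450)]; print("basket z hist",np.histogram(b[:,2],bins=10))
k=ok&(w[...,2]>305)&(w[...,2]<320)&(w[...,1]<-100); r=w[k]; print("gripblock",len(r), cv2.minAreaRect(r[:,:2].astype(np.float32)) if len(r)>9 else"")
E
```

```text
t 5.38 grasp [560.  109.8 346.5] jaw yaw 88.6 F [-0.2  0.1 -4.4] w 7.0 | shift(tool,mm) [  -6.4 -127.5    8.5] twist z 0.44 tilt corr deg [-1.  -2.6  0. ] q6 -1.37
rim 1328 ((561.259521484375, -19.626434326171875), (112.39031982421875, 127.60250854492188), 88.63729858398438) [[496.7 -75.7  11.4]
 [624.6  36.8  17.8]]
rail 262 ((673.7840576171875, -160.66653442382812), (122.37691497802734, 50.8563232421875), 60.86018371582031)
basket z hist (array([1515,  386, 1086, 1432, 1586, 2697, 2862,  416,   43,   49]), array([190.1, 200.1, 210. , 220. , 230. , 240. , 249.9, 259.9, 269.9,
       279.9, 289.9]))
gripblock 0
```

View pics/w3.png

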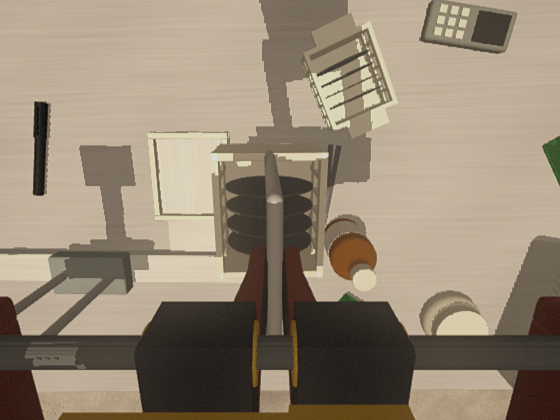

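The nest fits cleanly: rim 127.6 × 112.4 mm, centre (561.3, -19.6), yaw about -1.4°. In the picture the nest is at (190,175) and the basket hangs at (270,215). Next I correct the tilt and move over the nest.

send_rows(rows=[{"offset":[-0.002,-0.015,0],"twist":[-0.3,-0.9,0.1]},{"offset":[0,-0.027,0],"twist":[-0.3,-0.9,0.1]},{"offset":[0,-0.03,0],"twist":[-0.3,-0.9,0]},{"offset":[0,-0.03,0],"twist":[0,0,0]},{"offset":[0,-0.02,0],"twist":[0,0,0]}])

```text
t: 5.85
ee_pos: [564.5, -4.7, 501.1]
orientation: [-0.031, -3.13, -0.005]
ft_force: [0.6, -0.5, -2.9]
width: 6.8
```

```bash
python3 - <<'E'
from h import *
plan([562.5,-19.6,300],88.6)
E
```

```text
t 5.85 grasp [562.7  -4.2 338.1] jaw yaw 88.9 F [ 0.6 -0.5 -2.9] w 6.8 | shift(tool,mm) [ -0.5 -15.5  38.1] twist z 0.28 tilt corr deg [ 0.2 -0.6  0. ] q6 -1.58
```

send_rows(rows=[{"offset":[0,-0.01,0.0],"twist":[0.1,-0.4,0.2]},{"offset":[0,-0.005,0.01],"twist":[0,0,0]},{"offset":[0,0,0.01],"twist":[0,0,0]},{"offset":[0,0,0.01],"twist":[0,0,0]},{"offset":[0,0,0],"twist":[0,0,0]}])

```text
t: 6.27
ee_pos: [562.8, -18.7, 463.9]
orientation: [-0.038, -3.131, -0.005]
ft_force: [-0.6, 0.4, -3.5]
width: 7.2
```

```bash
python3 - <<'E'
from h import *
plan([562.5,-19.6,200],88.6)
for f in("side0","scene0"):
    z=np.load(f+".npz"); w=cloud(z["d"],z["K"],z["P"]); dark=z["im"].max(-1)<70
    for nm,k in(("block",dark&(w[...,2]>285)&(w[...,2]<322)),("flange",~dark&(w[...,2]>262)&(w[...,2]<280))):
        k=k&(abs(w[...,0]-560)<60)&(w[...,1]<-90)&(w[...,1]>-250); r=w[k]
        if len(r)>5: print(f,nm,len(r),cv2.minAreaRect(r[:,:2].astype(np.float32)),np.percentile(r,[2,50,98],axis=0).tolist())
im,d,K,P=grab("wrist"); w=cloud(d,K,P); k=(w[...,2]>262)&(w[...,2]<330)&(w[...,1]<-90); r=w[k]; print(len(r),np.percentile(r,[2,50,98],axis=0) if len(r) else "")
im,d,K,P=grab("side"); cv2.imwrite("pics/s4.png",cv2.resize(im[60:300,130:450],None,fx=2,fy=2)); 
for l in("grip","hook_seat"): print(nets.spot_point("side",l)[:1])
E
```

```text
t 6.27 grasp [561.2 -18.2 301. ] jaw yaw 88.6 F [-0.6  0.4 -3.5] w 7.2 | shift(tool,mm) [ -2.4  -1.7 100.9] twist z 0.01 tilt corr deg [ 0.2 -0.6 -0. ] q6 -1.60
side0 block 205 ((558.5126953125, -166.2311248779297), (27.351093292236328, 48.940677642822266), 80.15934753417969) [[534.3042420841361, -176.61343900430185, 285.9939338394695], [558.0661443386083, -160.29891635494255, 306.70320316857885], [582.426123906143, -154.50511720804215, 315.51031377731454]]
side0 flange 298 ((574.1616821289062, -167.43185424804688), (80.54867553710938, 90.49143981933594), 88.66677856445312) [[529.4951823450107, -197.20593645547598, 263.4198400771609], [571.6777464677592, -153.55974399782644, 270.7304753460071], [617.6531004916078, -130.44307348449408, 274.49612733288495]]
scene0 block 71 ((566.1834106445312, -172.9389190673828), (19.979528427124023, 51.55236053466797), 88.37849426269531) [[541.1893921019877, -182.73047753180015, 295.93739389416567], [564.8045135272966, -174.7567041883276, 312.69189043442566], [587.1184884576347, -163.39335429933132, 319.84439983127737]]
scene0 flange 134 ((550.6327514648438, -182.37173461914062), (60.74437713623047, 95.1749267578125), 53.91196823120117) [[527.5178216384463, -208.85452192970786, 264.02154119389525], [559.145697102024, -193.1349702665206, 271.08305749851763], [597.0391566366259, -137.41135145133308, 278.91210006143706]]
10890 [[ 528.3 -172.   263.8]
 [ 565.3 -156.6  271.7]
 [ 667.3 -132.   286.9]]
[{'position': [280.1, 146.3], 'conf': 0.9}]
[{'position': [280.0, 168.0], 'conf': 0.75}]
```

View pics/s4.png

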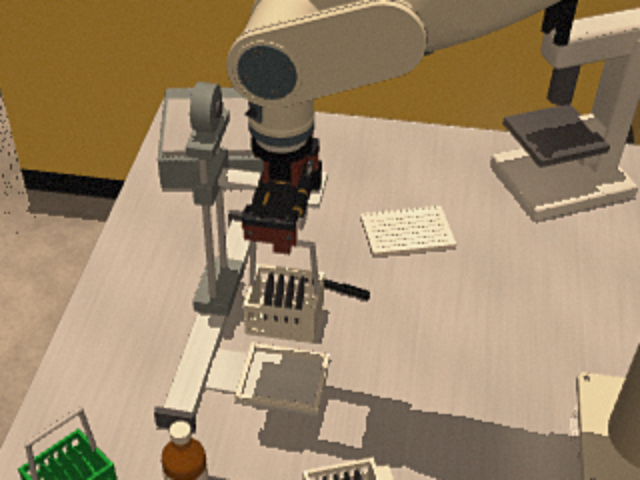

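The side view shows the basket hanging upright above the nest (nest at (285,375), basket at (285,300)). The hook flange ends at about y = -131, so the gripper body clears it by about 20 mm. Descending.

send_rows(rows=[{"offset":[-0.001,-0.002,0.015],"twist":[0.1,-0.4,0]},{"offset":[0,0,0.02],"twist":[0,0,0]},{"offset":[0,0,0.02],"twist":[0,0,0]},{"offset":[0,0,0.02],"twist":[0,0,0]},{"offset":[0,0,0.01],"twist":[0,0,0]}])

```text
t: 6.88
ee_pos: [568.2, -19.0, 386.7]
orientation: [0.033, 3.124, 0.0]
ft_force: [-0.9, 1.2, -2.9]
width: 7.0
```

send_rows(rows=[{"offset":[0,0,0.006],"twist":[0,0,0]},{"offset":[0,0,0],"twist":[0,0,0]},{"offset":[0,0,0],"twist":[0,0,0]},{"offset":[0,0,0],"twist":[0,0,0]},{"offset":[0,0,0],"twist":[0,0,0]}])

```text
t: 7.3
ee_pos: [569.3, -18.3, 381.5]
orientation: [0.032, 3.123, 0.0]
ft_force: [0.3, -0.7, -3.1]
width: 7.1
```

```bash
python3 - <<'E'
from h import *
plan([562.5,-19.6,163],88.6)
im,d,K,P=grab("wrist"); cv2.imwrite("pics/w5.png",im); w=cloud(d,K,P); ok=np.isfinite(w[...,2]); M=abs(w[...,0]-562)<90; M&=abs(w[...,1]+20)<90
for a,b in((78,93),(11,20)):
    r=w[ok&M&(w[...,2]>a)&(w[...,2]<b)]
    if len(r)>9: print(a,len(r),cv2.minAreaRect(r[:,:2].astype(np.float32)),np.percentile(r,[1,50,99],axis=0).tolist())
plan([562.5,-19.6,163],88.6)
E
```

```text
t 7.30 grasp [572.3 -18.3 218.5] jaw yaw 88.8 F [ 0.3 -0.7 -3.1] w 7.1 | shift(tool,mm) [10.8 -1.5 55.3] twist z 0.24 tilt corr deg [0.  1.1 0. ] q6 -1.60
78 1554 ((571.0219116210938, -20.76007080078125), (83.4937744140625, 95.29248809814453), 88.4721908569336) [[523.0919280597473, -60.369264511477226, 78.1893080161697], [563.5861758711883, -15.88465991821143, 89.20167683015612], [618.8478639041032, 19.501911576706323, 92.87268903669116]]
11 1471 ((516.29833984375, -18.861248016357422), (112.04926300048828, 38.808868408203125), 88.39026641845703) [[496.301637387439, -74.19098820569045, 11.866333640546907], [502.9044599106962, -17.907700464913724, 15.843309732057321], [533.1738831594204, 36.5620532813451, 17.515035918600642]]
t 7.35 grasp [572.5 -18.3 218.7] jaw yaw 88.8 F [ 1.1 -0.7 -2.9] w 6.9 | shift(tool,mm) [11.  -1.5 55.5] twist z 0.24 tilt corr deg [0.  1.1 0. ] q6 -1.60
```

View pics/w5.png

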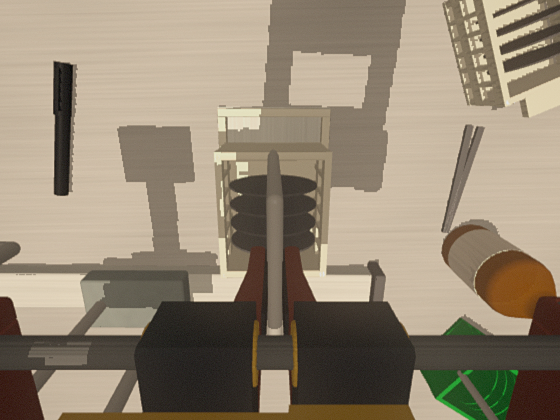

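The wrist view shows the basket at (272,190) above the nest, with the nest's near edge visible at row 110. It is about 10 mm too far in +x, so I correct that and the 1° tilt.

send_rows(rows=[{"offset":[0.004,0.0005,0.01],"twist":[0,0.5,0.2]},{"offset":[0.004,0,0.005],"twist":[0,0.5,0]},{"offset":[0,0,0.005],"twist":[0,0,0]},{"offset":[0,0,0],"twist":[0,0,0]},{"offset":[0,0,0],"twist":[0,0,0]}])

```text
t: 7.77
ee_pos: [560.9, -17.7, 361.0]
orientation: [0.038, 3.139, 0.0]
ft_force: [0.1, 0.5, -3.5]
width: 7.0
```

```bash
python3 - <<'E'
from h import *
plan([562.3,-17.8,163],88.6)
E
```

```text
t 7.77 grasp [561.2 -17.6 198. ] jaw yaw 88.6 F [ 0.1  0.5 -3.5] w 7.0 | shift(tool,mm) [-1.  -0.2 35.1] twist z 0.01 tilt corr deg [0.  0.1 0. ] q6 -1.60
```

send_rows(rows=[{"offset":[-0.001,0,0.006],"twist":[0,0.1,0]},{"offset":[0,0,0.006],"twist":[0,0,0]},{"offset":[0,0,0.006],"twist":[0,0,0]},{"offset":[0,0,0],"twist":[0,0,0]},{"offset":[0,0,0],"twist":[0,0,0]}])

```text
t: 8.18
ee_pos: [562.2, -17.8, 340.7]
orientation: [0.038, 3.141, 0.0]
ft_force: [-0.0, 0.2, -3.5]
width: 6.9
```

```bash
python3 - <<'E'
from h import *
plan([562.3,-17.8,163],88.6)
im,d,K,P=grab("wrist"); w=cloud(d,K,P); ok=np.isfinite(w[...,2]); M=abs(w[...,0]-562)<90; M&=abs(w[...,1]+20)<90
for a,b in((68,88),(11,20)):
    r=w[ok&M&(w[...,2]>a)&(w[...,2]<b)]
    if len(r)>9: print(a,len(r),cv2.minAreaRect(r[:,:2].astype(np.float32)),np.percentile(r,[1,50,99],axis=0).tolist())
np.savez("w6.npz",im=im,d=d,K=K,P=P)
E
```

```text
t 8.18 grasp [562.3 -17.7 177.7] jaw yaw 88.6 F [-0.   0.2 -3.5] w 6.9 | shift(tool,mm) [-0.  -0.1 14.7] twist z 0.00 tilt corr deg [0. 0. 0.] q6 -1.60
68 5892 ((561.3795776367188, -19.590656280517578), (84.3960952758789, 100.92338562011719), 88.68921661376953) [[511.0748981822779, -61.36789915127647, 68.2808473970005], [554.7390988533438, -24.839168574343404, 80.83576611873974], [610.3465141400106, 22.494278621190027, 87.26503001465683]]
11 1990 ((560.8153686523438, -20.03582000732422), (112.18792724609375, 127.28356170654297), 88.58013916015625) [[496.4044251571059, -76.3837793230875, 13.81408358535271], [503.68687782518646, -17.14524342429559, 15.809877770855195], [619.7941307929195, 36.626954605580494, 17.54096224758285]]
```

Basket (561.4, -19.6) and nest (560.8, -20.0) agree within 1 mm. Lowering gently.

send_rows(rows=[{"offset":[0,0,0.005],"twist":[0,0,0]},{"offset":[0,0,0.005],"twist":[0,0,0]},{"offset":[0,0,0.003],"twist":[0,0,0]},{"offset":[0,0,0.001],"twist":[0,0,0]},{"offset":[0,0,0],"twist":[0,0,0]}])

```text
t: 8.65
ee_pos: [562.4, -17.8, 325.7]
orientation: [0.038, 3.14, 0.0]
ft_force: [-1.1, -1.0, -0.6]
width: 7.1
```

```bash
python3 - <<'E'
from h import *
plan([562.3,-17.8,163],88.6)
E
```

```text
t 8.65 grasp [562.5 -17.8 162.7] jaw yaw 88.6 F [-1.1 -1.  -0.6] w 7.1 | shift(tool,mm) [ 0.2 -0.1 -0.3] twist z 0.01 tilt corr deg [ 0.   0.1 -0. ] q6 -1.60
```

send_rows(rows=[{"offset":[0,0,0],"twist":[0,0,0]},{"offset":[0,0,0],"twist":[0,0,0]},{"offset":[0,0,0],"twist":[0,0,0]},{"offset":[0,0,0],"twist":[0,0,0]},{"offset":[0,0,0],"twist":[0,0,0]}], gripper=0.06)

```text
t: 9.07
ee_pos: [563.5, -17.9, 327.5]
orientation: [0.038, 3.136, -0.0]
ft_force: [-0.1, 0.4, 0.1]
width: 37.0
```

send_rows(rows=[{"offset":[0,0,-0.01],"twist":[0,0,0]},{"offset":[0,0,-0.02],"twist":[0,0,0]},{"offset":[0,0,-0.04],"twist":[0,0,0]},{"offset":[0,0,-0.04],"twist":[0,0,0]},{"offset":[0,0,-0.04],"twist":[0,0,0]}])

```text
t: 9.48
ee_pos: [560.7, -17.7, 476.6]
orientation: [-0.038, -3.129, -0.001]
ft_force: [0.6, -0.6, 0.3]
width: 59.6
```

send_rows(rows=[{"offset":[0,0,-0.04],"twist":[0,0,0]},{"offset":[0,0,-0.02],"twist":[0,0,0]},{"offset":[0,0,0],"twist":[0,0,0]},{"offset":[0,0,0],"twist":[0,0,0]},{"offset":[0,0,0],"twist":[0,0,0]}])

```text
t: 9.9
ee_pos: [560.4, -17.6, 554.2]
orientation: [0.038, 3.133, 0.0]
ft_force: [0.1, 0.6, -0.2]
width: 60.3
```

```bash
python3 - <<'E'
from h import *
plan([560,-169,360],88.6)
im,d,K,P=grab("wrist"); w=cloud(d,K,P); ok=np.isfinite(w[...,2]); M=abs(w[...,0]-562)<90; M&=abs(w[...,1]+20)<90
for a,b in((52,76),(140,165),(11,20)):
    r=w[ok&M&(w[...,2]>a)&(w[...,2]<b)]
    if len(r)>9: print(a,len(r),cv2.minAreaRect(r[:,:2].astype(np.float32)),np.percentile(r,[1,50,99],axis=0).tolist())
r=w[ok&(w[...,2]>255)&(w[...,2]<325)&(w[...,1]<-110)]; print(len(r),np.percentile(r,[1,50,99],axis=0) if len(r) else "")
cv2.imwrite("pics/w7.png",im)
E
```

```text
t 9.90 grasp [561.8 -17.6 391.2] jaw yaw 88.6 F [ 0.1  0.6 -0.2] w 60.3 | shift(tool,mm) [  -1.6 -151.4   31.2] twist z 0.01 tilt corr deg [0.  0.5 0. ] q6 -1.60
52 1677 ((560.8666381835938, -19.972457885742188), (84.1333999633789, 100.49529266357422), 88.70453643798828) [[510.87022335506424, -61.84730836322383, 52.39951707440783], [560.7730954173612, -16.05056257545077, 65.45127675070472], [610.848147593048, 21.974841316264776, 75.41706289689705]]
140 529 ((560.2744140625, -19.7510929107666), (7.082399845123291, 87.67304992675781), 88.49903869628906) [[517.3233061310216, -24.220395549540353, 145.595384474292], [558.1125012189174, -19.71856656307876, 159.0252979798267], [602.5827603836397, -15.523767243041151, 161.28169876178382]]
11 1838 ((559.9381103515625, -19.649436950683594), (112.18777465820312, 126.72103881835938), 88.60000610351562) [[495.9901120511952, -75.6195961496755, 11.046389286451202], [537.8556138517595, -17.207088854097464, 15.223120378074896], [621.1547548419854, 36.53437323570718, 19.43638948088974]]
9833 [[ 527.4 -202.5  264.2]
 [ 560.5 -160.   272.3]
 [ 642.9 -132.1  314.6]]
```

View pics/w7.png

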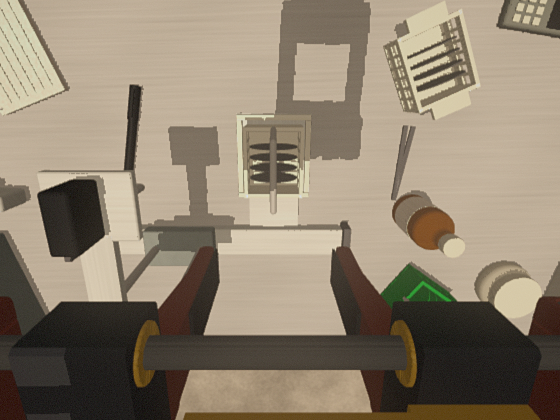

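The basket stands in the nest: centre (560.9, -20.0) against nest (559.9, -19.6), bar top 161 mm. In the view the basket is at (273,160) and the hook's grip block on its flange at (70,215). Next I go over the grip.

send_rows(rows=[{"offset":[0,-0.03,0],"twist":[0,0.2,0]},{"offset":[0,-0.035,0],"twist":[0,0.2,0]},{"offset":[0,-0.035,0.005],"twist":[0,0,0]},{"offset":[0,-0.03,0.005],"twist":[0,0,0]},{"offset":[0,-0.02,0.005],"twist":[0,0,0]}])

```text
t: 10.37
ee_pos: [556.1, -168.3, 529.7]
orientation: [-0.024, -3.129, -0.007]
ft_force: [0.0, 1.3, 0.1]
width: 60.3
```

send_rows(rows=[{"offset":[0,0,0],"twist":[0,0,0]},{"offset":[0,0,0],"twist":[0,0,0]},{"offset":[0,0,0],"twist":[0,0,0]},{"offset":[0,0,0],"twist":[0,0,0]},{"offset":[0,0,0],"twist":[0,0,0]}])

```text
t: 10.78
ee_pos: [555.0, -170.3, 521.4]
orientation: [-0.031, -3.115, -0.014]
ft_force: [-0.6, 0.3, -0.1]
width: 60.2
```

```bash
python3 - <<'E'
from h import *
plan([557,-169,298],88.6)
im,d,K,P=grab("wrist"); w=cloud(d,K,P); ok=np.isfinite(w[...,2])
for a,b in((306,322),(264,279)):
    r=w[ok&(w[...,2]>a)&(w[...,2]<b)&(abs(w[...,0]-558)<60)&(abs(w[...,1]+168)<60)]; print(len(r),np.percentile(r,[1,50,99],axis=0).tolist() if len(r) else "",cv2.minAreaRect(r[:,:2].astype(np.float32)) if len(r)>9 else "")
cv2.imwrite("pics/w8.png",im)
E
```

```text
t 10.78 grasp [ 550.8 -168.8  358.4] jaw yaw 88.9 F [-0.6  0.3 -0.1] w 60.2 | shift(tool,mm) [-7.8 -0.6 60.2] twist z 0.27 tilt corr deg [ 0.5 -1.5  0. ] q6 -1.87
2669 [[532.4151828337884, -181.0933917248141, 307.82947406863735], [554.2463772007726, -170.3889001606748, 313.6895015862824], [580.3630806371476, -159.5695746185857, 315.1837437676655]] ((556.5826416015625, -170.4327392578125), (21.892560958862305, 49.23123550415039), 89.44578552246094)
6387 [[526.9963515918989, -207.46194287339128, 265.85237612771857], [555.300506182328, -171.70605595728452, 271.8202183850576], [616.5282811672263, -133.13245461502248, 273.7052882468323]] ((572.7169189453125, -170.689208984375), (76.20304870605469, 91.36824035644531), 88.51142120361328)
```

View pics/w8.png

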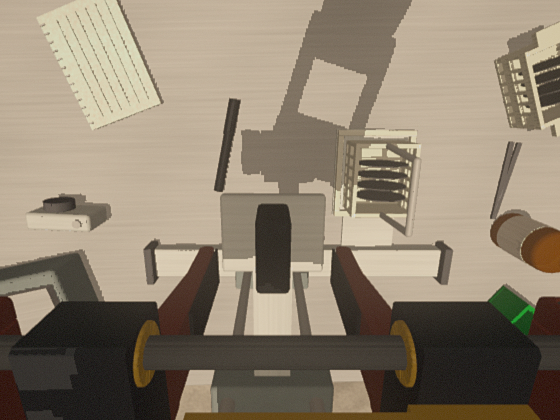

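The block is at (556.6, -170.4), top 314, between the open fingers ((272,245) in the picture). I correct the tilt, then go down.

send_rows(rows=[{"offset":[-0.002,-0.001,0.01],"twist":[0.3,-0.8,0.2]},{"offset":[-0.001,-0.001,0.01],"twist":[0.2,-0.7,0.1]},{"offset":[0,0,0.005],"twist":[0,0,0]},{"offset":[0,0,0],"twist":[0,0,0]},{"offset":[0,0,0],"twist":[0,0,0]}])

```text
t: 11.25
ee_pos: [558.5, -168.1, 497.6]
orientation: [0.03, 3.137, -0.001]
ft_force: [-0.6, 0.8, -0.5]
width: 60.0
```

```bash
python3 - <<'E'
from h import *
plan([557,-170.4,299],88.6)
E
```

```text
t 11.25 grasp [ 559.2 -168.3  334.6] jaw yaw 88.9 F [-0.6  0.8 -0.5] w 60.0 | shift(tool,mm) [ 2.3 -2.1 35.6] twist z 0.30 tilt corr deg [-0.   0.2 -0. ] q6 -1.86
```

send_rows(rows=[{"offset":[0.002,-0.002,0.012],"twist":[0,0.2,0.3]},{"offset":[0,0,0.012],"twist":[0,0,0]},{"offset":[0,0,0.01],"twist":[0,0,0]},{"offset":[0,0,0],"twist":[0,0,0]},{"offset":[0,0,0],"twist":[0,0,0]}])

```text
t: 11.67
ee_pos: [556.3, -169.7, 461.1]
orientation: [0.038, 3.141, -0.001]
ft_force: [-0.3, -1.0, -0.4]
width: 60.0
```

```bash
python3 - <<'E'
from h import *
plan([557,-170.4,299],88.6)
E
```

```text
t 11.67 grasp [ 556.4 -169.9  298.1] jaw yaw 88.6 F [-0.3 -1.  -0.4] w 60.0 | shift(tool,mm) [-0.6 -0.5 -0.9] twist z 0.02 tilt corr deg [-0.  0. -0.] q6 -1.86
```

send_rows(rows=[{"offset":[0,0,0],"twist":[0,0,0]},{"offset":[0,0,0],"twist":[0,0,0]},{"offset":[0,0,0],"twist":[0,0,0]},{"offset":[0,0,0],"twist":[0,0,0]},{"offset":[0,0,0],"twist":[0,0,0]}], gripper=0.01)

```text
t: 12.08
ee_pos: [556.6, -170.0, 461.4]
orientation: [0.038, 3.14, -0.002]
ft_force: [0.2, 0.5, -0.5]
width: 30.1
```

send_rows(rows=[{"offset":[0,0,0],"twist":[0,0,0]},{"offset":[0,0,0],"twist":[0,0,0]},{"offset":[0,0,0],"twist":[0,0,0]},{"offset":[0,0,0.004],"twist":[0,0,0]},{"offset":[0,0,0.006],"twist":[0,0,0]}])

```text
t: 12.5
ee_pos: [556.5, -170.0, 453.8]
orientation: [0.039, 3.139, -0.002]
ft_force: [-2.9, 0.6, 8.6]
width: 21.3
```

```bash
python3 - <<'E'
from h import *
plan([557,-170.4,216],88.6)
E
```

```text
t 12.50 grasp [ 557.  -170.2  290.8] jaw yaw 88.6 F [-2.9  0.6  8.6] w 21.3 | shift(tool,mm) [ 0.2 -0.1 74.8] twist z -0.03 tilt corr deg [-0.1  0.2  0. ] q6 -1.86
```

send_rows(rows=[{"offset":[0,0,0.012],"twist":[0,0,0]},{"offset":[0,0,0.015],"twist":[0,0,0]},{"offset":[0,0,0.015],"twist":[0,0,0]},{"offset":[0,0,0.012],"twist":[0,0,0]},{"offset":[0,0,0],"twist":[0,0,0]}])

```text
t: 12.92
ee_pos: [556.2, -169.9, 403.1]
orientation: [0.04, 3.137, -0.002]
ft_force: [-1.6, 0.9, 7.9]
width: 22.0
```

```bash
python3 - <<'E'
from h import *
plan([557,-170.4,215.5],88.6)
E
```

```text
t 12.92 grasp [ 557.  -170.2  240.1] jaw yaw 88.6 F [-1.6  0.9  7.9] w 22.0 | shift(tool,mm) [ 0.1 -0.2 24.6] twist z -0.04 tilt corr deg [-0.1  0.3  0. ] q6 -1.86
```

send_rows(rows=[{"offset":[0,0,0.01],"twist":[0,0,0]},{"offset":[0,0,0.01],"twist":[0,0,0]},{"offset":[0,0,0.004],"twist":[0,0,0]},{"offset":[0,0,0],"twist":[0,0,0]},{"offset":[0,0,0],"twist":[0,0,0]}])

```text
t: 13.33
ee_pos: [556.2, -170.1, 383.0]
orientation: [0.039, 3.137, -0.002]
ft_force: [-2.8, 0.9, 8.3]
width: 21.6
```

```bash
python3 - <<'E'
from h import *
plan([557,-170.4,215.5],88.6)
im,d,K,P=grab("wrist"); w=cloud(d,K,P); ok=np.isfinite(w[...,2])
for a,b in((222,245),(180,200)):
    r=w[ok&(w[...,2]>a)&(w[...,2]<b)&(abs(w[...,0]-558)<45)&(abs(w[...,1]+170)<50)]; print(len(r),np.percentile(r,[5,50,95],axis=0).tolist() if len(r) else "")
im,d,K,P=grab("side"); cv2.imwrite("pics/s9.png",cv2.resize(im[60:300,130:450],None,fx=2,fy=2))
E
```

```text
t 13.33 grasp [ 556.9 -170.3  220. ] jaw yaw 88.6 F [-2.8  0.9  8.3] w 21.6 | shift(tool,mm) [-0.  -0.1  4.5] twist z -0.04 tilt corr deg [-0.1  0.3 -0. ] q6 -1.86
6103 [[532.7975342896556, -186.65524472119466, 225.8489223374571], [546.1525266744559, -170.91091986168573, 234.93049872216307], [570.4708696869576, -155.0194902048333, 241.7185547808241]]
6804 [[527.5723019197795, -206.4733505499406, 189.55065202414522], [540.3946923702993, -170.18804247590884, 193.053803406033], [571.8959644580203, -135.4121102206445, 194.18652485068438]]
```

View pics/s9.png

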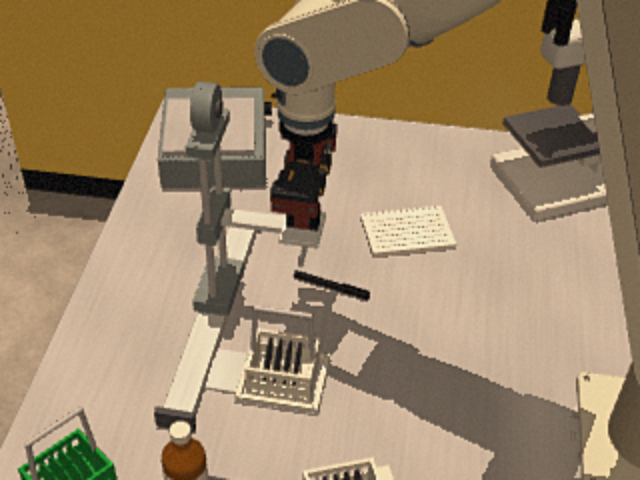

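The side view shows the basket standing in the nest at (280,370) and the hook pulled down, with the flange at (300,225) and the seat near 128 mm. I go 5 mm lower for clearance, then run +y in steps.

send_rows(rows=[{"offset":[0,0,0.004],"twist":[0,0,0]},{"offset":[0,0,0.002],"twist":[0,0.2,0]},{"offset":[0,0.01,0],"twist":[0,0,0]},{"offset":[0,0.02,0],"twist":[0,0,0]},{"offset":[0,0.02,0],"twist":[0,0,0]}])

```text
t: 13.85
ee_pos: [557.5, -123.1, 382.7]
orientation: [0.045, 3.137, -0.008]
ft_force: [-2.6, -3.3, 7.9]
width: 21.7
```

```bash
python3 - <<'E'
from h import *
plan([560.5,-19.8,215],88.6)
E
```

```text
t 13.85 grasp [ 558.2 -124.   219.7] jaw yaw 88.3 F [-2.6 -3.3  7.9] w 21.7 | shift(tool,mm) [  0.7 104.2   4.2] twist z -0.25 tilt corr deg [-0.3  0.2 -0. ] q6 -1.78
```

send_rows(rows=[{"offset":[0,0.018,0.006],"twist":[0,0,-0.2]},{"offset":[0,0.02,0.003],"twist":[0,0,0]},{"offset":[0,0.015,0.003],"twist":[0,0,0]},{"offset":[0,0,0],"twist":[0,0,0]},{"offset":[0,0,0],"twist":[0,0,0]}])

```text
t: 14.27
ee_pos: [558.7, -65.8, 376.1]
orientation: [0.038, 3.136, -0.006]
ft_force: [-3.5, -2.2, 8.0]
width: 21.9
```

```bash
python3 - <<'E'
from h import *
plan([560.5,-19.8,215],88.6)
im,d,K,P=grab("wrist"); w=cloud(d,K,P); ok=np.isfinite(w[...,2])
r=w[ok&(w[...,2]>175)&(w[...,2]<200)&(abs(w[...,0]-540)<25)&(w[...,1]<0)]; print(len(r),np.percentile(r,[2,50,98],axis=0).tolist() if len(r) else "")
r=w[ok&(w[...,2]>150)&(w[...,2]<166)&(abs(w[...,0]-560)<60)&(abs(w[...,1]+20)<50)]; print(len(r),np.percentile(r,[2,50,98],axis=0).tolist() if len(r) else "")
E
```

```text
t 14.27 grasp [559.6 -66.5 213.1] jaw yaw 88.6 F [-3.5 -2.2  8. ] w 21.9 | shift(tool,mm) [ 0.3 46.7 -2.1] twist z 0.00 tilt corr deg [-0.2  0.3  0. ] q6 -1.68
6200 [[529.7144389614583, -103.40609530742633, 179.89929277352869], [540.1416851226388, -66.94044686922442, 186.18887712679776], [563.3175822760282, -30.50213957211072, 197.80331669602595]]
1449 [[518.7490727107283, -23.880004485577516, 154.57248428926675], [553.3674976150041, -20.66031909711129, 159.25477260234712], [601.5622359469841, -16.576731955595108, 160.8992129560239]]
```

send_rows(rows=[{"offset":[0,0.012,0.001],"twist":[0,0,0]},{"offset":[0,0.012,0.001],"twist":[0,0,0]},{"offset":[0,0.012,0.001],"twist":[0,0,0]},{"offset":[0,0.004,0],"twist":[0,0,0]},{"offset":[0,0,0],"twist":[0,0,0]}])

```text
t: 14.73
ee_pos: [559.6, -24.9, 378.4]
orientation: [0.04, 3.134, -0.006]
ft_force: [-2.1, -2.0, 8.0]
width: 21.8
```

```bash
python3 - <<'E'
from h import *
plan([560.5,-20,215],88.6)
E
```

```text
t 14.73 grasp [560.7 -25.5 215.4] jaw yaw 88.5 F [-2.1 -2.   8. ] w 21.8 | shift(tool,mm) [0.3 5.5 0.4] twist z -0.07 tilt corr deg [-0.2  0.4  0. ] q6 -1.61
```

send_rows(rows=[{"offset":[0,0.005,0.0005],"twist":[0,0,-0.1]},{"offset":[0,0.0005,0],"twist":[0,0,0]},{"offset":[0,0,0],"twist":[0,0,0]},{"offset":[0,0,0],"twist":[0,0,0]},{"offset":[0,0,0],"twist":[0,0,0]}])

```text
t: 15.15
ee_pos: [559.6, -18.6, 383.3]
orientation: [0.038, 3.134, -0.004]
ft_force: [-2.4, -1.5, 8.5]
width: 21.6
```

```bash
python3 - <<'E'
from h import *
plan([560.5,-20,215],88.6)
im,d,K,P=grab("wrist"); w=cloud(d,K,P); ok=np.isfinite(w[...,2])
r=w[ok&(w[...,2]>175)&(w[...,2]<200)&(abs(w[...,0]-540)<15)&(abs(w[...,1]+20)<60)]; print("flange",len(r),np.percentile(r,[2,50,98],axis=0).tolist())
r=w[ok&(w[...,2]>145)&(w[...,2]<166)&(abs(w[...,0]-560)<60)&(abs(w[...,1]+20)<50)]; print("bar",len(r),np.percentile(r,[2,50,98],axis=0).tolist() if len(r) else "")
im2,d2,K2,P2=grab("side")
cv2.imwrite("pics/s10.png",np.vstack([cv2.resize(im2[120:290,200:360],(480,510))]))
E
```

```text
t 15.15 grasp [560.9 -19.1 220.3] jaw yaw 88.6 F [-2.4 -1.5  8.5] w 21.6 | shift(tool,mm) [ 0.4 -0.9  5.3] twist z 0.01 tilt corr deg [-0.2  0.5 -0. ] q6 -1.60
flange 4905 [[530.8764418368805, -55.80307229106254, 186.7555677216578], [538.828062376158, -20.048570478084127, 193.3488249554424], [554.0525020424083, 16.87694925895612, 196.2004213886796]]
bar 484 [[517.5834108385478, -23.481104924740624, 147.58813509284727], [527.3377313527383, -19.487169533613248, 158.81437907296004], [539.0519928891293, -15.69578711436479, 160.7779665401014]]
```

View pics/s10.png

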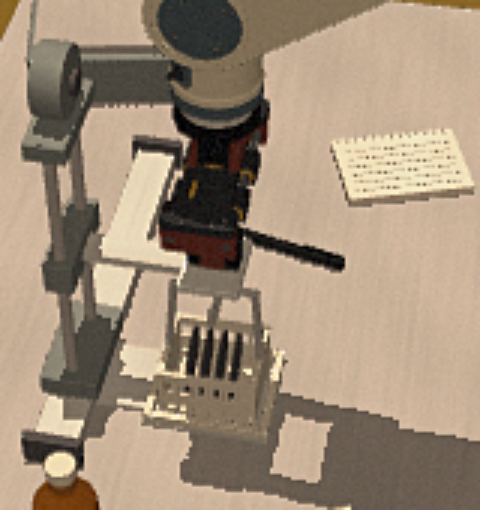

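The hook is centred under the bail: flange y -19.5, bar -19.5. The basket still stands in the nest at (215,385). Easing up slowly.

send_rows(rows=[{"offset":[0,0,-0.003],"twist":[0,0,0]},{"offset":[0,0,-0.003],"twist":[0,0.2,0]},{"offset":[0,0,-0.003],"twist":[0,0,0]},{"offset":[0,0,-0.003],"twist":[0,0,0]},{"offset":[0,0,-0.003],"twist":[0,0,0]}])

```text
t: 15.67
ee_pos: [559.8, -18.8, 403.8]
orientation: [0.04, 3.135, -0.003]
ft_force: [-2.1, -0.1, 7.8]
width: 21.9
```

send_rows(rows=[{"offset":[0,0,-0.003],"twist":[0,0,0]},{"offset":[0,0,-0.003],"twist":[0,0.2,0]},{"offset":[0,0,-0.003],"twist":[0,0,0]},{"offset":[0,0,-0.003],"twist":[0,0,0]},{"offset":[0,0,-0.003],"twist":[0,0,0]}])

```text
t: 16.08
ee_pos: [559.9, -18.8, 422.8]
orientation: [0.04, 3.136, -0.003]
ft_force: [-1.8, -0.4, 3.9]
width: 22.0
```

```bash
python3 - <<'E'
from h import *
plan([560.9,-19.5,298.4],88.6)
E
```

```text
t 16.08 grasp [560.9 -19.1 259.8] jaw yaw 88.5 F [-1.8 -0.4  3.9] w 22.0 | shift(tool,mm) [ -0.3  -0.4 -38.6] twist z -0.05 tilt corr deg [-0.1  0.3 -0. ] q6 -1.60
```

send_rows(rows=[{"offset":[0,0,-0.003],"twist":[0,0,0]},{"offset":[0,0,-0.003],"twist":[0,0.2,0]},{"offset":[0,0,-0.003],"twist":[0,0,0]},{"offset":[0,0,-0.003],"twist":[0,0,0]},{"offset":[0,0,-0.003],"twist":[0,0,0]}])

```text
t: 16.5
ee_pos: [560.3, -18.8, 439.5]
orientation: [0.04, 3.138, -0.003]
ft_force: [-0.7, 0.7, 2.2]
width: 21.9
```

send_rows(rows=[{"offset":[0,0,-0.003],"twist":[0,0,0]},{"offset":[0,0,-0.003],"twist":[0,0,0]},{"offset":[0,0,-0.002],"twist":[0,0,0]},{"offset":[0,0,-0.002],"twist":[0,0,0]},{"offset":[0,0,-0.001],"twist":[0,0,0]}])

```text
t: 16.92
ee_pos: [560.2, -18.8, 452.0]
orientation: [0.04, 3.137, -0.003]
ft_force: [-1.2, -0.3, 2.9]
width: 21.7
```

```bash
python3 - <<'E'
from h import *
plan([560.9,-19.5,298.4],88.6)
E
```

```text
t 16.92 grasp [560.8 -19.1 289. ] jaw yaw 88.5 F [-1.2 -0.3  2.9] w 21.7 | shift(tool,mm) [-0.1 -0.4 -9.4] twist z -0.05 tilt corr deg [-0.1  0.2 -0. ] q6 -1.60
```

send_rows(rows=[{"offset":[0,0,-0.002],"twist":[0,0,0]},{"offset":[0,0,-0.002],"twist":[0,0,0]},{"offset":[0,0,-0.002],"twist":[0,0,0]},{"offset":[0,0,-0.001],"twist":[0,0,0]},{"offset":[0,0,-0.001],"twist":[0,0,0]}])

```text
t: 17.33
ee_pos: [560.2, -18.8, 460.6]
orientation: [0.04, 3.138, -0.003]
ft_force: [-1.0, 0.3, 2.7]
width: 22.1
```

```bash
python3 - <<'E'
from h import *
plan([560.9,-19.5,298.4],88.6)
im,d,K,P=grab("wrist"); w=cloud(d,K,P); ok=np.isfinite(w[...,2])
r=w[ok&(w[...,2]>255)&(w[...,2]<290)&(abs(w[...,0]-540)<15)&(abs(w[...,1]+20)<60)]; print("flange",len(r),np.percentile(r,[2,50,98],axis=0).tolist())
E
```

```text
t 17.33 grasp [560.8 -19.1 297.6] jaw yaw 88.5 F [-1.   0.3  2.7] w 22.1 | shift(tool,mm) [-0.1 -0.4 -0.8] twist z -0.06 tilt corr deg [-0.1  0.2 -0. ] q6 -1.60
flange 5560 [[530.8508998354358, -55.590958129732755, 263.76916202321985], [538.5025478630256, -19.788546919507557, 270.7379593824496], [553.8092406388661, 16.732545564800223, 288.08565283480493]]
```

send_rows(rows=[{"offset":[0,0,-0.001],"twist":[0,0,0]},{"offset":[0,0,-0.001],"twist":[0,0,0]},{"offset":[0,0,0],"twist":[0,0,0]},{"offset":[0,0,0],"twist":[0,0,0]},{"offset":[0,0,0],"twist":[0,0,0]}])

```text
t: 17.8
ee_pos: [560.3, -18.8, 461.7]
orientation: [0.04, 3.138, -0.003]
ft_force: [0.3, 0.1, 0.2]
width: 21.9
```

```bash
python3 - <<'E'
from h import *
plan([560.9,-19.5,298.4],88.6)
E
```

```text
t 17.80 grasp [560.8 -19.1 298.7] jaw yaw 88.5 F [0.3 0.1 0.2] w 21.9 | shift(tool,mm) [-0.1 -0.4  0.3] twist z -0.05 tilt corr deg [-0.1  0.2  0. ] q6 -1.60
```

The wrist force has dropped to zero at the starting height, so the hook is on its top stop. Releasing.

send_rows(rows=[{"offset":[0,0,0],"twist":[0,0,0]},{"offset":[0,0,0],"twist":[0,0,0]},{"offset":[0,0,0],"twist":[0,0,0]},{"offset":[0,0,0],"twist":[0,0,0]},{"offset":[0,0,0],"twist":[0,0,0]}], gripper=0.06)

```text
t: 18.22
ee_pos: [559.9, -18.8, 461.1]
orientation: [0.039, 3.141, -0.004]
ft_force: [-0.6, 0.1, 0.1]
width: 51.5
```

send_rows(rows=[{"offset":[0,0,0],"twist":[0,0,0]},{"offset":[0,0,-0.01],"twist":[0,0,0]},{"offset":[0,0,-0.02],"twist":[0,0,0]},{"offset":[0,0,-0.03],"twist":[0,0,0]},{"offset":[0,0,-0.03],"twist":[0,0,0]}])

```text
t: 18.63
ee_pos: [558.7, -18.5, 548.3]
orientation: [-0.039, -3.127, 0.003]
ft_force: [0.6, -0.2, 0.3]
width: 60.1
```

send_rows(rows=[{"offset":[0,0,-0.03],"twist":[0,0,0]},{"offset":[0.03,0,0],"twist":[0,0,0]},{"offset":[0.03,0,0],"twist":[0,0,0]},{"offset":[0.03,0,0],"twist":[0,0,0]},{"offset":[0,0,0],"twist":[0,0,0]}])

```text
t: 19.05
ee_pos: [467.3, -16.1, 592.2]
orientation: [0.039, 3.14, -0.004]
ft_force: [0.3, 0.1, -0.2]
width: 59.8
```

```bash
python3 - <<'E'
from h import *
plan([560.9,-19.5,400],88.6)
for n in("side","scene"):
    im,d,K,P=grab(n); w=cloud(d,K,P); ok=np.isfinite(w[...,2]); M=ok&(abs(w[...,0]-560)<45)&(abs(w[...,1]+20)<60)
    if n=="side": cv2.imwrite("pics/s11.png",cv2.resize(im[90:320,150:420],(704,600)))
    for a,b in((98,118),(195,215),(262,280),(303,320)):
        r=w[M&(w[...,2]>a)&(w[...,2]<b)]; print(n,a,len(r),np.percentile(r,[2,50,98],axis=0).tolist() if len(r) else "")
E
```

```text
t 19.05 grasp [467.5 -16.5 429.2] jaw yaw 88.6 F [ 0.3  0.1 -0.2] w 59.8 | shift(tool,mm) [-93.4  -0.6  29.3] twist z -0.03 tilt corr deg [-0.1  0.1  0. ] q6 -1.60
side 98 251 [[517.5111109761999, -59.662354648066525, 98.53918034855565], [562.2541215300254, -9.84511515337158, 110.81670898766833], [601.1227952328352, 25.568636161393556, 117.81527575339237]]
side 195 114 [[520.0623916730923, -32.43381403811427, 196.78416217163038], [560.1225741613418, -17.11769385067481, 209.8695399561484], [602.9293681300072, 1.781008578626119, 214.7072498284794]]
side 262 339 [[533.241335331506, -49.66784801004989, 263.09699721312654], [563.7749170655993, -1.8504283858169401, 270.60979762149225], [603.6679303709969, 20.630467058660003, 279.4157240767999]]
side 303 147 [[539.2738389832642, -28.36665276319884, 303.6742206439942], [561.6526230090797, -13.223223544912912, 311.73409743873003], [585.820679289693, -5.698034927218556, 315.74864550462263]]
scene 98 108 [[515.714204037947, -63.887372595012955, 99.52113023927123], [553.3467155463329, -46.75882926033054, 110.64849286191372], [603.037644759823, -2.56027255151827, 117.4929970331752]]
scene 195 13 [[550.132383755847, -40.183550031053855, 201.72912729684623], [562.0471090692065, -32.51939592988498, 211.17305841418056], [568.719043348687, -20.51917767644722, 214.40189149797737]]
scene 262 157 [[534.1709720048271, -58.94474028213828, 264.1232044091424], [566.3988416593495, -41.28308085676065, 271.3048522886595], [600.0846968117198, 13.162008366058142, 277.7498644191112]]
scene 303 79 [[540.9698894897762, -32.35629552836148, 303.3133850126755], [568.9308387750589, -22.441073265337025, 312.15486092864694], [591.4025802559289, -11.711820036561091, 318.1365390194494]]
```

```bash
python3 - <<'E'
from h import *
plan([560.9,-19.5,400],88.6)
for n in("side","wrist","side"):
    im,d,K,P=grab(n); w=cloud(d,K,P); ok=np.isfinite(w[...,2])
    M=ok&(abs(w[...,0]-560)<56)&(abs(w[...,1]+20)<52)&(im.min(-1)>90)
    r=w[M&(w[...,2]>116)&(w[...,2]<127)]; c,*_=np.linalg.lstsq(np.c_[r[:,:2]-[560.5,-19.7],np.ones(len(r))],r[:,2],rcond=None); print(n,"rim plane",len(r),"slopes deg",np.degrees(c[:2]),"z %.1f"%c[2],r.min(0),r.max(0))
    b=w[ok&(w[...,2]>206)&(w[...,2]<220)&(abs(w[...,0]-560)<50)&(abs(w[...,1]+20)<12)]; 
    if len(b)>5: print(" bar",len(b),np.percentile(b,[3,50,97],axis=0).tolist())
    print(" low z in basket", np.percentile(w[ok&(abs(w[...,0]-560)<48)&(abs(w[...,1]+20)<60)&(w[...,2]>40)&(w[...,2]<130)][:,2],[1,50,99]))
for i in range(10): optics.get_image("side")
im,d,K,P=grab("side"); w=cloud(d,K,P); z0=np.load("side0.npz"); w0=cloud(z0["d"],z0["K"],z0["P"])
print("t",ctrl.get_obs()["t"]); b=w[(w[...,2]>206)&(w[...,2]<220)&(abs(w[...,0]-560)<50)&(abs(w[...,1]+20)<12)]; print("bar after",len(b),np.median(b,0))
for l in("open_basket","bottle","marker","notebook","camera","tweezers","meter"):
    r=nets.spot_point("side",l)[:1]
    if r: p=np.round(r[0]["position"]).astype(int); print(l,round(r[0]["conf"],2),p,w[p[1],p[0]],w0[p[1],p[0]])
E
```

```text
t 19.15 grasp [471.1 -16.7 429.3] jaw yaw 88.6 F [ 0.1 -0.5  0.7] w 60.0 | shift(tool,mm) [-89.7  -0.5  29.7] twist z -0.03 tilt corr deg [-0.1  0.2  0. ] q6 -1.60
side rim plane 136 slopes deg [-0.2 -0. ] z 119.8 [512.6 -64.2 116. ] [613.4  25.5 126. ]
 bar 91 [[522.6099902939102, -23.518524789310995, 206.90849566319434], [563.6133442325422, -17.435944727457922, 211.84801803923847], [604.4757681964795, -13.423805716879475, 216.0556496703627]]
 low z in basket [ 60.   93.6 127.5]
wrist rim plane 620 slopes deg [-0.3  0.1] z 120.2 [509.7 -62.8 116.2] [597.8  22.3 123.7]
 bar 219 [[517.7957020744822, -23.741151036683487, 208.37142519391784], [534.269239875586, -19.855423657985398, 213.51725902816332], [552.8714564706316, -16.251933363996685, 215.06808355191004]]
 low z in basket [ 64.1 108.1 128.6]
side rim plane 141 slopes deg [-0.1 -0.2] z 120.0 [512.7 -64.3 116.1] [612.8  27.7 125. ]
 bar 89 [[522.7420460587617, -23.89156486397985, 207.66129582597372], [560.0531581917567, -17.377941745597468, 212.33236454749965], [603.7090668291745, -12.986355890863706, 216.27775278598352]]
 low z in basket [ 59.8  93.7 127.8]
t 19.85
bar after 92 [562.3 -17.3 212.3]
open_basket 0.97 [305 319] [426.5 239.6  53.1] [426.5 240.7  54.9]
bottle 0.64 [225 306] [646.  231.   44.4] [646.3 230.4  43.3]
marker 0.42 [301 205] [ 496.4 -217.2   14.7] [ 496.7 -220.5   11.3]
notebook 0.84 [335 178] [ 394.6 -377.4   10.9] [ 394.6 -378.9    9.5]
camera 0.66 [279 157] [ 607.1 -429.6   34.9] [ 562.7 -149.9  268.2]
tweezers 0.72 [252 302] [582.8 181.5   5.8] [583.2 179.6   2.9]
meter 0.76 [320 371] [371.7 360.4  19.9] [371.7 360.3  19.6]
```

The basket hangs level (under 0.3°) and steady, with the bar centre about 211 mm up, which is the hook fully up. Handing in.

```bash
python3 -c "
from h import *
print(ctrl.close_job())"
```

```text
the job is handed in; nothing more can be done
None
```

The white basket with the tall bail now hangs upright on the hook, with the hook fully up, and the job is handed in at about 20 s of robot time. I first stood the basket in the nest, within about 1 mm of centre. I then pulled the hook down about 80 mm by its grip, ran it in under the bail and eased it up in small steps. I let go only once the wrist force had dropped to zero at the hook's starting height.

**Last checks:**
- **Bail bar:** its top face is at about 215 mm, which matches the bar resting on a fully raised hook. The height had not changed 0.7 s later.
- **Basket:** the rim is tilted by less than 0.3°, and the underside hangs about 60 mm above the table.
- **Other things on the table:** in the side view, the open basket, bottle, marker, notebook, tweezers and meter are where they were. The compact camera was hidden behind the hook in the first side picture, so I could not compare its position. I did not re-check the look-alike baskets at the end. The arm stayed clear of the camera and the look-alikes.
- **Not seen:** the last picture hit the viewing limit, so the final state was checked by depth measurements only.

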